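Set the coin gauge to the red clip, taking up its play

TASK

The slide of the coin gauge stands past the red clip, on the side away from the ivory stop. By its brass knob, draw the slide back towards the ivory stop until the pointer is a good 15 mm beyond the red clip, then bring it forward again, away from the stop, and leave the pointer at the middle of the red clip, within 10 mm. The knob has play in its slot, so the last movement must be this forward one, with the play left taken up; then let go, and leave the green glass jar standing where it is.

Things in the scene. Friction and masses are not known exactly. Their poses are not given: they have to be found in the camera images.
- pointer_tip (a point): Tip of the slide's black pointer, over the steel ruler. y axis: along the track, away from the ivory stop block at the track's end (forward); z up. Slide: dark steel, 60 mm along y, 52 wide, top 36 above the shelf; drags at 4 N, stays where left. It starts 35 to 116 mm forward of the red clip and can go 25 mm or more past it on the stop side. Grey gauge plate 120x280 mm, 14 thick, fixed.
- red_clip: Red clip beside the ruler, the mark to set: 8 mm along the track (y), 22 across (x), 9 high, fixed on the gauge plate. Origin: centre of its underside, 14 mm above the shelf. y along the track, away from the ivory stop; z up. An equal blue clip, 25 mm or more away along the ruler on either side, is for another coin: ignore it.
- knob_grip (a point): On the upright axis of the slide's brass knob, 63 mm above the shelf, the height to grip. Knob: round, 24 mm in diameter, 44 to 78 above the shelf. In its slot it shifts freely (1 N) along y from 8 mm behind to 8 ahead of the pointer tip, and drags the slide only at the slot's ends; it stays where left. Play taken up: knob left about 8 mm ahead (3 or more counts). Starts anywhere in the slot.
- coin_jar: Green glass jar with a cork, 62 mm in diameter, 86 mm high, loose, standing upright beyond the gauge. Origin at the centre of its underside. Not to be disturbed.

How it is judged:
On the way:
1. the pointer has been drawn back more than 10 mm beyond the middle of the red clip, on the ivory stop's side (y of pointer_tip in the frame of red_clip below -0.01 m), for 0.1 s.
At the end, for the whole second after the job is handed in: The pointer is within 10 mm of the middle of the red clip along the track, and the knob is left at least 3 mm ahead of the pointer (away from the ivory stop): the play is taken up by a forward movement (y of pointer_tip in the frame of red_clip between -0.01 and 0.01 m and y of knob_grip in the frame of pointer_tip above 0.003 m); the robot touches nothing.
It fails at once if the green glass jar is shifted by more than 30 mm or tipped over 20 degrees (distance of coin_jar from where it was at the start of the episode above 0.03 m or angle between coin_jar's own z axis and vertical above 0.35 rad).
It also fails if it takes over 38 s, if anything falls off the work surface, if the arm or the gripper's body presses on something with over 40 N, if the wrist force passes 120 N, or if a joint passes its speed limit or range.

ROBOT

A 6-joint arm with a two-finger parallel gripper is mounted at the origin on the work surface. World frame = base frame: x ahead of the robot, y to its left, z up, the work surface at z = 0. Lengths are in m, angles in rad, forces in N, time in s.
With the tool pointing down it reaches from about 0.225 to 0.875 m from the base axis. Payload 3.4 kg.
Tool frame: the origin (TCP) lies at the very end of the fingers, on their centre line; the grasp point (between the pads) lies 19 mm behind it; z points along the fingers, y is the line along which they close (so a half turn about z gives the same grasp; the last joint's range is limited). The gripper opens to 85 mm and grips with 20 to 120 N. Pads are 22 mm wide; open, the fingers measure 114 mm over their backs; the gripper's body (76 mm by 85 mm) begins 54 mm behind the grasp point. The pads swing forward as they close: fully open they stand 13 mm farther back than shut.
Start: joints at [-1.345, 0.276, 1.505, -0, 1.361, -0.121], TCP at [0.195, -0.541, 0.231] pointing down, gripper open.
Joint ranges: [-2.89, 2.89], [-0.75, 2.08], [0.22, 2.7], [-1.18, 4.32], [0.11, 2.71], [-2.7, 2.7]. Speed limits (rad/s): [2.57, 2.57, 3.14, 3.14, 3.14, 3.14].

INTERFACE

Orientations are given as a unit quaternion [w, x, y, z].
In Python, from rig import get_state, optics, sign_off gives the robot as it stands.
- The arm moves only by the tool send_rows, never from a script. Its argument "increments" is a list of rows, each an object with "gripper": the gripper's target within -1 to 1 (shut at 1, half-way at 0, fully open at -1); "linear": the shift along the world's x, y, z in m, a list of three; "delta_rot": the turn, a rotation vector about the world's x, y, z in rad, a list of three. In form: [{"gripper": gripper, "linear": [dx, dy, dz], "delta_rot": [rx, ry, rz]}, ...]. A call has 1 to 8 rows; each row is the pose to reach, as a shift and turn from the pose commanded when the call began; what a row does not reach only later rows make up. A row lasts 1/10 s, in which the tool goes at most 50 mm and 8.59 degrees, less where a joint would pass 70% of its speed; a pose out of reach is approached as far as the arm can. A call with a gripper value outside its range is refused whole. The fingers move at their own pace and stop on an object; "newtons" is the grip in N (left out, the last holds). Time passes only in rows, so rows that repeat a pose let the fingers close. It gives the time, the measured TCP pose, the force, the opening and the grip force at its end, in the units of the state.
- get_state(): the state, without advancing time (a new reading comes with each control period).
- optics.get_image(name): name is "scene" or "top" or "wrist"; returns a dict with "pixels" (420x560x3 uint8, blue, green, red), "K" (3x3 intrinsics, pixels), "rvec" (rotation vector, rad) and "tvec" (3), from world to camera coordinates, as OpenCV has them; the wrist camera has in their place "T_tool_cam" (4x4, takes a point from camera to tool coordinates, whose origin is the TCP and whose axes are the flange's). Camera axes: x right, y down, z forward; pixel columns grow to the right and rows downward; lengths in m; the calibration is good to about 2 mm. A picture is of the moment at which its call begins: read the wrist's pose just before it. There is no depth.
- sign_off(): hands the job in; it is judged then, once.
The state is a dict: "clock": time; "qpos": joint angles; "qd": joint speeds; "effort": joint torques, N m; "position": TCP position; "ee_rot": TCP orientation; "contact_force": force on the tool from outside, world axes, zero at the start; "moment": the same for the moment, N m; "width": finger opening in m; "gripper_force": force on a finger pad.
Only numpy, scipy, OpenCV 4.12 (cv2) and the standard library are available. Lean on these libraries where they do the work, as an engineer would, in place of code of your own. Each camera call takes 0.05 s, during which the arm holds its last target. There are 200 camera calls.

## Working session

There is one attempt and no reset: what is moved stays moved. The work goes in short steps, Python scripts to look and compute and a tool call to move; the robot and the scene stay as the last step left them, time stands still between calls to the robot, and variables do not carry over. Pictures are saved under pics/ and viewed, at most 10 in all, crops included, and the job is handed in when it is done.

Besides the shell and the picture viewer there is one more tool, called after "Request:" as a command line: name --argument value ..., lists and objects as JSON in quotes. send_rows: Moves the arm, as the interface text tells. Its arguments: {"type":"object","properties":{"increments":{"type":"array"},"newtons":{"type":"number"}},"required":["increments"]}

```bash
mkdir -p pics; python3 - <<'E'
from rig import get_state, optics
import cv2,pickle
d={}
for n in("scene","top"):
    d[n]=optics.get_image(n); cv2.imwrite(f"pics/{n}0.png",d[n]["pixels"])
    print(n,d[n]["K"],d[n]["rvec"],d[n]["tvec"])
pickle.dump(d,open("d0.pkl","wb"))
s=get_state();print(s["clock"],s["position"],s["ee_rot"],s["width"])
E
```

```text
scene [[434.93821838   0.         279.49922438]
 [  0.         434.93821838 211.5664673 ]
 [  0.           0.           1.        ]] [ 1.07953768  2.38589751 -1.02407028] [ 0.42103804 -0.26772429  1.13662515]
top [[533.11827032   0.         281.65597141]
 [  0.         533.11827032 204.39933843]
 [  0.           0.           1.        ]] [ 2.22557355 -2.2104368   0.07316831] [-0.01666261  0.62954172  0.82085742]
0.1 [ 0.195321   -0.54029726  0.23053298] [-8.35735331e-04  9.85002942e-01  1.72535518e-01 -3.93744228e-05] 0.08520700448023101
```

View pics/scene0.png

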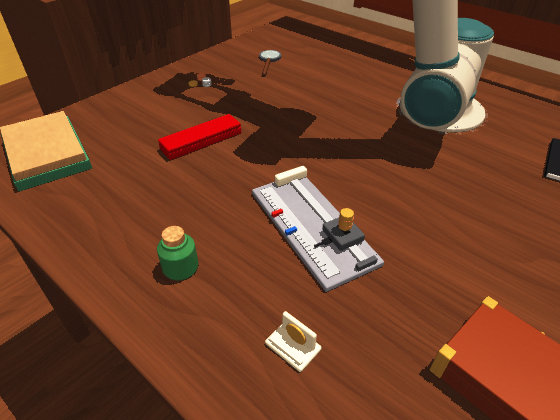

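View pics/top0.png

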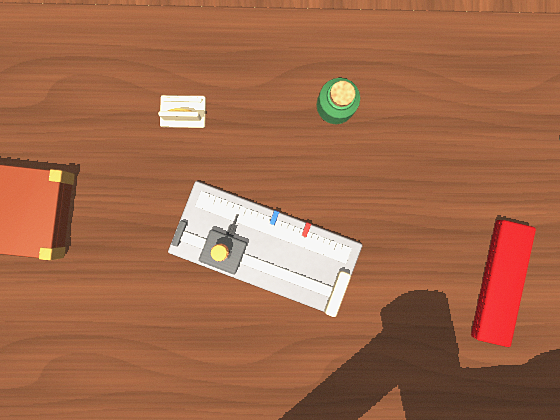

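The scene view shows the gauge in the middle, with the jar beyond it. In the top view the red clip is at about (307,229), the blue clip at (275,217), the knob top at (220,252), the pointer tip at (237,215), the ivory stop at (340,292) and the jar at (340,98).

```bash
cat > h.py <<'E'
import cv2,numpy as np
def ray(im,uv):
    R=cv2.Rodrigues(np.array(im["rvec"],float))[0];t=np.array(im["tvec"],float).ravel()
    d=R.T@np.linalg.inv(im["K"])@np.array([uv[0],uv[1],1.]);return -R.T@t,d
def onz(im,uv,z):
    c,d=ray(im,uv);return c+d*(z-c[2])/d[2]
def blob(m,box):
    u0,v0,u1,v1=box;k=np.zeros_like(m);k[v0:v1,u0:u1]=m[v0:v1,u0:u1]
    n,l,s,c=cv2.connectedComponentsWithStats(k);i=1+np.argmax(s[1:,4]);return c[i],s[i],(l==i).astype(np.uint8)
def two(a,ua,b,ub):
    c1,d1=ray(a,ua);c2,d2=ray(b,ub);k=np.linalg.lstsq(np.c_[d1,-d2],c2-c1,rcond=None)[0]
    p,q=c1+k[0]*d1,c2+k[1]*d2;return (p+q)/2,np.linalg.norm(p-q)
E
python3 - <<'E'
import pickle,cv2,numpy as np
from h import *
d=pickle.load(open("d0.pkl","rb"));T,S=d["top"],d["scene"]
ht=cv2.cvtColor(T["pixels"],cv2.COLOR_BGR2HSV);hs=cv2.cvtColor(S["pixels"],cv2.COLOR_BGR2HSV)
R=lambda h:cv2.inRange(h,(0,180,120),(4,255,255))|cv2.inRange(h,(174,180,120),(180,255,255))
Y=lambda h:cv2.inRange(h,(12,130,120),(30,255,255))
rt=blob(R(ht),(290,215,325,245));rs=blob(R(hs),(265,200,290,222))
print("red",rt[:2],rs[:2],onz(T,rt[0],.023),two(T,rt[0],S,rs[0]))
kt=blob(Y(ht),(200,235,240,270));ks=blob(Y(hs),(330,200,360,235))
print("knob",kt[:2],ks[:2],onz(T,kt[0],.078),two(T,kt[0],S,ks[0]))
P=blob(cv2.inRange(ht,(0,0,110),(180,70,255)),(160,170,370,325))
c,_=cv2.findContours(P[2],cv2.RETR_EXTERNAL,cv2.CHAIN_APPROX_NONE)
bx=cv2.boxPoints(cv2.minAreaRect(max(c,key=cv2.contourArea)))
w=np.array([onz(T,b,.014) for b in bx]);print("plate",bx,w,np.linalg.norm(np.roll(w,-1,0)-w,axis=1))
g=blob(cv2.inRange(ht,(40,80,30),(85,255,255)),(300,60,380,140));print("jar",g[:2],onz(T,g[0],.04))
print("tip",onz(T,(237,215),.025))
cv2.imwrite("pics/crop.png",cv2.resize(T["pixels"][170:325,160:370],None,fx=3.8,fy=3.8,interpolation=cv2.INTER_CUBIC))
E
```

```text
red (array([308.5, 223. ]), array([307, 222,   4,   3,   4], dtype=int32)) (array([276.9 , 212.26]), array([272, 209,  11,   8,  50], dtype=int32)) [ 0.60086724 -0.05356057  0.023     ] (array([ 0.59766952, -0.04937509,  0.02395831]), np.float64(0.010388784091166923))
knob (array([221.11111111, 249.62222222]), array([211, 244,  17,  16,  45], dtype=int32)) (array([347.31736527, 215.19760479]), array([340, 208,  14,  19, 167], dtype=int32)) [0.56203431 0.07567187 0.078     ] (array([0.55948425, 0.07951917, 0.07033682]), np.float64(0.007725649328978234))
plate [[166.76233 252.20573]
 [194.89229 179.3445 ]
 [362.8014  244.17015]
 [334.67145 317.03137]] [[ 0.55450325  0.16443873  0.014     ]
 [ 0.66745597  0.12262811  0.014     ]
 [ 0.56841783 -0.13929053  0.014     ]
 [ 0.45551936 -0.09557345  0.014     ]] [0.1204427  0.28001773 0.12106712 0.278216  ]
jar (array([335.61105627, 104.18558736]), array([ 317,   78,   43,   46, 1013], dtype=int32)) [ 0.78190615 -0.09273949  0.04      ]
tip [0.61241258 0.05633337 0.025     ]
```

View pics/crop.png

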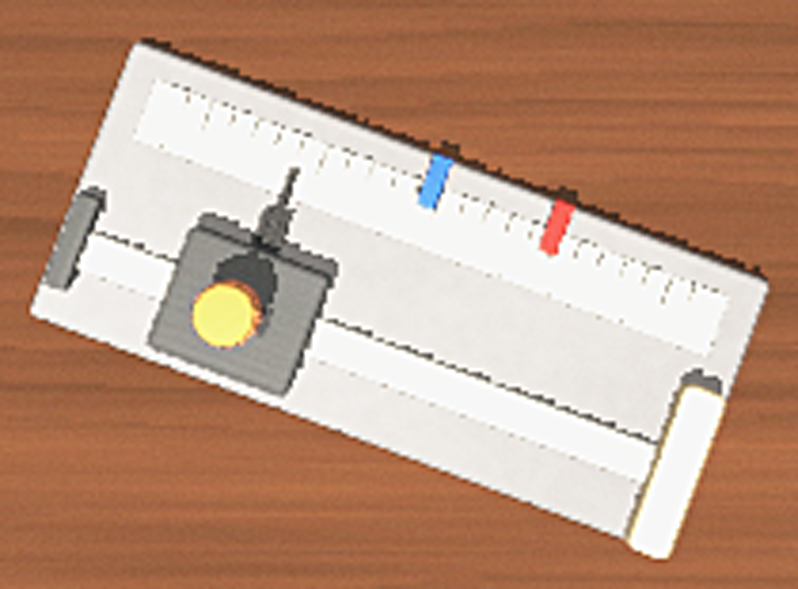

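The crop shows the red clip at (306.3,229.7), the tip at (237.4,215.3) and the knob top at (219.2,252.9) in full-image pixels. The plate comes out at 120x280 mm, as given.

```bash
cat >> h.py <<'E'
w=np.array([[.55450325,.16443873],[.66745597,.12262811],[.56841783,-.13929053],[.45551936,-.09557345]])
u=(w[0]+w[1]-w[2]-w[3]);u/=np.linalg.norm(u)
E
python3 - <<'E'
import pickle
from h import *
d=pickle.load(open("d0.pkl","rb"));T=d["top"];S=d["scene"]
r=onz(T,(306.3,229.7),.023);k=onz(T,(219.2,252.9),.078)
print("u",u,np.arctan2(u[1],u[0]),"red",r,"knob",k,"knob-red along",(k-r)[:2]@u)
for z in(.02,.028,.036):
    p=onz(T,(237.4,215.3),z);print(z,p,(p-r)[:2]@u,(k-p)[:2]@u)
print("knob2",two(T,(219.2,252.9),S,(347.5,210.5)),"red2",two(T,(306.3,229.7),S,(276.9,211.5)))
from rig import get_state
from scipy.spatial.transform import Rotation as Ro
q=get_state()["ee_rot"];print(Ro.from_quat(np.r_[q[1:],q[0]]).as_matrix())
E
```

```text
u [0.35472983 0.93496885] 1.2081712398764939 red [ 0.59053941 -0.05021383  0.023     ] knob [0.55735621 0.07834215 0.078     ] knob-red along 0.10842477099017181
0.02 [0.61203201 0.05598143 0.02      ] 0.1069133262509701 0.0015114447392017096
0.028 [0.61191277 0.05555997 0.028     ] 0.10647698237858169 0.0019477886115901223
0.036 [0.61179353 0.05513852 0.036     ] 0.10604063850619332 0.0023841324839785002
knob2 (array([0.55654938, 0.07951603, 0.07922716]), np.float64(0.0030836215756252)) red2 (array([ 0.59011338, -0.04998661,  0.01961065]), np.float64(0.0012434566848035886))
[[ 9.40462987e-01  3.39895920e-01 -3.65955902e-04]
 [ 3.39896052e-01 -9.40461593e-01  1.63281655e-03]
 [ 2.10820213e-04 -1.65999049e-03 -9.99998600e-01]]
```

Request:
send_rows --increments '[{"gripper": -1,"linear": [0.023,0.04,-0.005],"delta_rot": [0,0,-0.1]},{"gripper": -1,"linear": [0.046,0.08,-0.01],"delta_rot": [0,0,-0.2]},{"gripper": -1,"linear": [0.069,0.119,-0.015],"delta_rot": [0,0,-0.3]},{"gripper": -1,"linear": [0.092,0.158,-0.02],"delta_rot": [0,0,-0.4]},{"gripper": -1,"linear": [0.115,0.197,-0.025],"delta_rot": [0,0,-0.5]},{"gripper": -1,"linear": [0.138,0.236,-0.03],"delta_rot": [0,0,-0.6]},{"gripper": -1,"linear": [0.161,0.275,-0.035],"delta_rot": [0,0,-0.71]},{"gripper": -1,"linear": [0.184,0.314,-0.04],"delta_rot": [0,0,-0.71]}]'

```text
clock: 0.9
position: [0.3798, -0.225, 0.191]
ee_rot: [-0.0, 0.983, -0.182, -0.0]
contact_force: [0.5, -0.8, 0.1]
width: 0.0854
gripper_force: 0.0
```

Request:
send_rows --increments '[{"gripper": -1,"linear": [0.023,0.04,-0.006],"delta_rot": [0,0,0]},{"gripper": -1,"linear": [0.046,0.08,-0.012],"delta_rot": [0,0,0]},{"gripper": -1,"linear": [0.069,0.119,-0.018],"delta_rot": [0,0,0]},{"gripper": -1,"linear": [0.092,0.158,-0.024],"delta_rot": [0,0,0]},{"gripper": -1,"linear": [0.115,0.197,-0.03],"delta_rot": [0,0,0]},{"gripper": -1,"linear": [0.138,0.236,-0.036],"delta_rot": [0,0,0]},{"gripper": -1,"linear": [0.161,0.275,-0.042],"delta_rot": [0,0,0]},{"gripper": -1,"linear": [0.178,0.305,-0.05],"delta_rot": [0,0,0]}]'

```text
clock: 1.7
position: [0.5586, 0.0807, 0.1409]
ee_rot: [-0.0, 0.984, -0.18, 0.0]
contact_force: [0.5, 0.0, -0.2]
width: 0.0856
gripper_force: 0.0
```

Request:
send_rows --increments '[{"gripper": -1,"linear": [0,0,0],"delta_rot": [0,0,0]},{"gripper": -1,"linear": [0,0,0],"delta_rot": [0,0,0]},{"gripper": -1,"linear": [0,0,0],"delta_rot": [0,0,0]}]'

```text
clock: 2.0
position: [0.5567, 0.0774, 0.1412]
ee_rot: [0.0, 0.984, -0.181, -0.0]
contact_force: [-0.7, -0.6, 0.1]
width: 0.0855
gripper_force: 0.0
```

Request:
send_rows --increments '[{"gripper": -1,"linear": [0,0.001,-0.03],"delta_rot": [0,0,0]},{"gripper": -1,"linear": [0,0.001,-0.06],"delta_rot": [0,0,0]},{"gripper": -1,"linear": [0,0.001,-0.085],"delta_rot": [0,0,0]},{"gripper": -1,"linear": [0,0.001,-0.096],"delta_rot": [0,0,0]},{"gripper": -1,"linear": [0,0.001,-0.096],"delta_rot": [0,0,0]}]'

```text
clock: 2.5
position: [0.5561, 0.0781, 0.0444]
ee_rot: [0.0, 0.983, -0.181, -0.002]
contact_force: [0.3, -0.8, 0.2]
width: 0.0852
gripper_force: 0.0
```

Request:
send_rows --increments '[{"gripper": 1,"linear": [0,0,0],"delta_rot": [0,0,0]},{"gripper": 1,"linear": [0,0,0],"delta_rot": [0,0,0]},{"gripper": 1,"linear": [0,0,0],"delta_rot": [0,0,0]},{"gripper": 1,"linear": [0,0,0],"delta_rot": [0,0,0]},{"gripper": 1,"linear": [0,0,0],"delta_rot": [0,0,0]},{"gripper": 1,"linear": [0,0,0],"delta_rot": [0,0,0]},{"gripper": 1,"linear": [0,0,0],"delta_rot": [0,0,0]},{"gripper": 1,"linear": [0,0,0],"delta_rot": [0,0,0]}]' --newtons 30

```text
clock: 3.3
position: [0.558, 0.0793, 0.0462]
ee_rot: [-0.0, 0.984, -0.181, 0.001]
contact_force: [-1.5, -0.4, 5.4]
width: 0.0233
gripper_force: 29.9
```

Request:
send_rows --increments '[{"gripper": 1,"linear": [-0.006,-0.0158,0],"delta_rot": [0,0,0]},{"gripper": 1,"linear": [-0.012,-0.0316,0],"delta_rot": [0,0,0]},{"gripper": 1,"linear": [-0.018,-0.0474,0],"delta_rot": [0,0,0]},{"gripper": 1,"linear": [-0.024,-0.0633,0],"delta_rot": [0,0,0]},{"gripper": 1,"linear": [-0.03,-0.0791,0],"delta_rot": [0,0,0]},{"gripper": 1,"linear": [-0.036,-0.0949,0],"delta_rot": [0,0,0]},{"gripper": 1,"linear": [-0.042,-0.1107,0],"delta_rot": [0,0,0]},{"gripper": 1,"linear": [-0.0475,-0.1252,0],"delta_rot": [0,0,0]}]'

```text
clock: 4.1
position: [0.5115, -0.0456, 0.0462]
ee_rot: [-0.001, 0.983, -0.181, 0.002]
contact_force: [2.0, 4.4, 3.6]
width: 0.0228
gripper_force: 30.6
```

Request:
send_rows --increments '[{"gripper": 1,"linear": [0,0,0],"delta_rot": [0,0,0]},{"gripper": 1,"linear": [0,0,0],"delta_rot": [0,0,0]},{"gripper": 1,"linear": [0,0,0],"delta_rot": [0,0,0]}]'

```text
clock: 4.4
position: [0.5111, -0.0467, 0.0462]
ee_rot: [0.0, 0.984, -0.181, 0.001]
contact_force: [1.3, -0.9, 6.1]
width: 0.023
gripper_force: 30.8
```

```bash
python3 - <<'E'
from rig import get_state, optics
import cv2,pickle,numpy as np
s=get_state();d={n:optics.get_image(n) for n in("scene","top")};pickle.dump(d,open("d1.pkl","wb"))
f=lambda i:cv2.resize(i,None,fx=4,fy=4,interpolation=cv2.INTER_CUBIC)
cv2.imwrite("pics/b.png",np.hstack([f(d["top"]["pixels"][190:330,250:350]),f(d["scene"]["pixels"][160:300,245:345])]))
print(s["position"],s["contact_force"],s["width"])
E
```

```text
[ 0.51106569 -0.04665596  0.04615306] [ 1.30099571 -0.93649708  6.05094611] 0.022998199239890695
```

View pics/b.png

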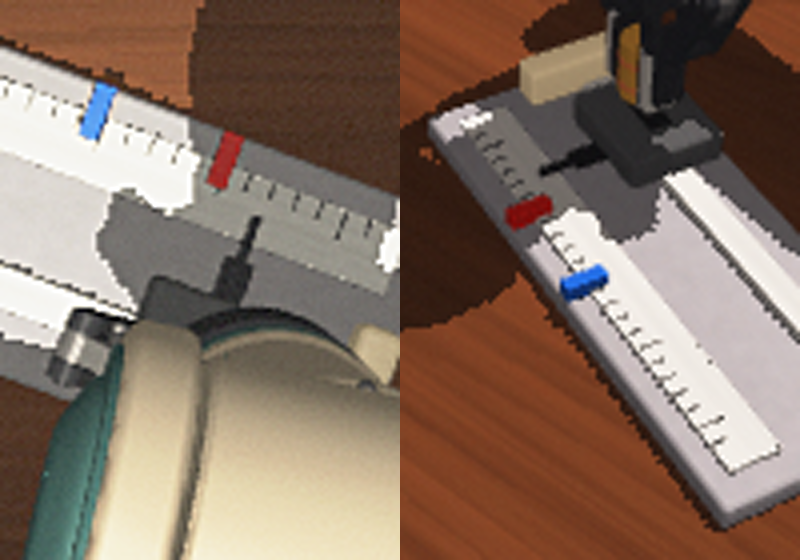

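The pointer now stands past the red clip on the stop side. In the top view the tip is at crop (257,218), which is image (314.2,244.5), and the clip is at crop (225,160), image (306.3,230).

```bash
python3 - <<'E'
import pickle
from h import *
T=pickle.load(open("d1.pkl","rb"))["top"]
r=onz(T,(306.3,229.9),.023)
for z in (.018,.028): 
    p=onz(T,(314.2,244.5),z);print(p,(p-r)[:2]@u)
print((np.array([.5111,-.0467])-r[:2])@u)
E
```

```text
[ 0.56767325 -0.06295288  0.018     ] -0.01991150824790626
[ 0.56806229 -0.06203667  0.028     ] -0.018916873325203445
-0.024783789649954577
```

Request:
send_rows --increments '[{"gripper": 1,"linear": [0.002,0.0053,0],"delta_rot": [0,0,0]},{"gripper": 1,"linear": [0.004,0.0106,0],"delta_rot": [0,0,0]},{"gripper": 1,"linear": [0.006,0.016,0],"delta_rot": [0,0,0]},{"gripper": 1,"linear": [0.008,0.0212,0],"delta_rot": [0,0,0]},{"gripper": 1,"linear": [0.01,0.0265,0],"delta_rot": [0,0,0]},{"gripper": 1,"linear": [0.0121,0.0318,0],"delta_rot": [0,0,0]},{"gripper": 1,"linear": [0.0121,0.0318,0],"delta_rot": [0,0,0]},{"gripper": 1,"linear": [0.0121,0.0318,0],"delta_rot": [0,0,0]}]'

```text
clock: 5.3
position: [0.523, -0.0146, 0.0462]
ee_rot: [0.0, 0.984, -0.18, 0.001]
contact_force: [0.2, -1.0, 6.3]
width: 0.0232
gripper_force: 31.0
```

```bash
python3 - <<'E'
from rig import get_state, optics
import cv2,pickle,numpy as np
s=get_state();d={n:optics.get_image(n) for n in("scene","top")};pickle.dump(d,open("d2.pkl","wb"))
f=lambda i:cv2.resize(i,None,fx=4,fy=4,interpolation=cv2.INTER_CUBIC)
cv2.imwrite("pics/c.png",np.hstack([f(d["top"]["pixels"][190:330,250:350]),f(d["scene"]["pixels"][160:300,245:345])]))
print(s["position"],s["contact_force"],s["width"])
E
```

```text
[ 0.52302871 -0.01457954  0.04617603] [ 0.16739585 -0.98544123  6.30292035] 0.023161899826851323
```

View pics/c.png

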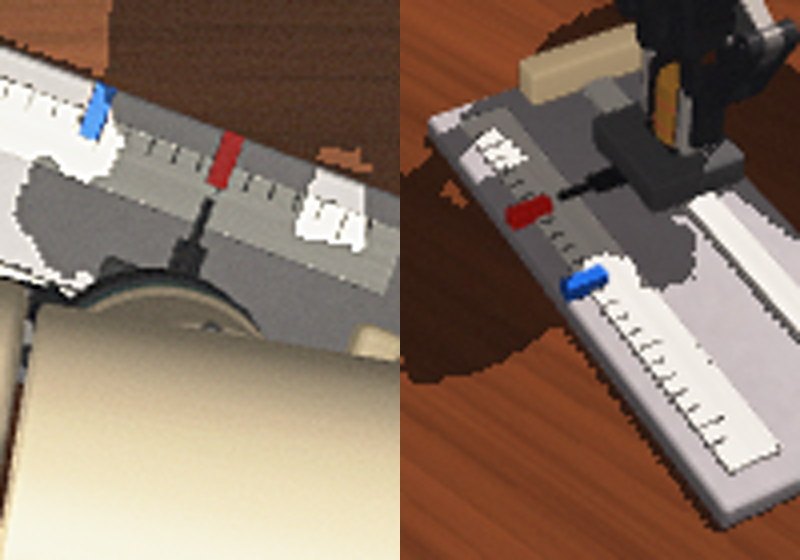

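The pointer tip at crop (209,200) lies on the red clip's centre line, to within about 1 mm. Next I release and lift.

Request:
send_rows --increments '[{"gripper": -1,"linear": [0,0,0],"delta_rot": [0,0,0]},{"gripper": -1,"linear": [0,0,0],"delta_rot": [0,0,0]},{"gripper": -1,"linear": [0,0,0],"delta_rot": [0,0,0]},{"gripper": -1,"linear": [0,0,0],"delta_rot": [0,0,0]},{"gripper": -1,"linear": [0,0,0],"delta_rot": [0,0,0]},{"gripper": -1,"linear": [0,0,0],"delta_rot": [0,0,0]}]'

```text
clock: 6.0
position: [0.5219, -0.0142, 0.0452]
ee_rot: [0.0, 0.984, -0.181, -0.0]
contact_force: [-0.7, -0.1, -0.2]
width: 0.0852
gripper_force: 0.0
```

Request:
send_rows --increments '[{"gripper": -1,"linear": [0,0,0.03],"delta_rot": [0,0,0]},{"gripper": -1,"linear": [0,0,0.07],"delta_rot": [0,0,0]},{"gripper": -1,"linear": [0,0,0.11],"delta_rot": [0,0,0]},{"gripper": -1,"linear": [-0.03,-0.03,0.14],"delta_rot": [0,0,0]},{"gripper": -1,"linear": [-0.06,-0.06,0.15],"delta_rot": [0,0,0]},{"gripper": -1,"linear": [-0.09,-0.1,0.15],"delta_rot": [0,0,0]},{"gripper": -1,"linear": [-0.12,-0.14,0.15],"delta_rot": [0,0,0]},{"gripper": -1,"linear": [-0.15,-0.18,0.15],"delta_rot": [0,0,0]}]'

```text
clock: 6.8
position: [0.3708, -0.1952, 0.1957]
ee_rot: [0.0, 0.984, -0.18, 0.001]
contact_force: [-0.3, -0.8, -0.6]
width: 0.0852
gripper_force: 0.0
```

Request:
send_rows --increments '[{"gripper": -1,"linear": [-0.02,-0.04,0],"delta_rot": [0,0,0]},{"gripper": -1,"linear": [-0.03,-0.08,0],"delta_rot": [0,0,0]},{"gripper": -1,"linear": [-0.03,-0.08,0],"delta_rot": [0,0,0]},{"gripper": -1,"linear": [-0.03,-0.08,0],"delta_rot": [0,0,0]}]'

```text
clock: 7.2
position: [0.3416, -0.2747, 0.1952]
ee_rot: [-0.0, 0.983, -0.182, -0.0]
contact_force: [0.3, 0.2, -0.7]
width: 0.0852
gripper_force: 0.0
```

```bash
python3 - <<'E'
from rig import get_state, optics
import cv2,pickle,numpy as np
s=get_state();d={n:optics.get_image(n) for n in("scene","top")};pickle.dump(d,open("d3.pkl","wb"))
f=lambda i:cv2.resize(i,None,fx=4,fy=4,interpolation=cv2.INTER_CUBIC)
cv2.imwrite("pics/e.png",np.hstack([f(d["top"]["pixels"][190:330,250:350]),f(d["scene"]["pixels"][160:300,245:345])]))
print(s["position"],s["contact_force"],s["width"],s["clock"])
E
```

```text
[ 0.3415716  -0.27466308  0.1951606 ] [ 0.29047365  0.15847623 -0.72064814] 0.08518983169448692 7.2
```

View pics/e.png

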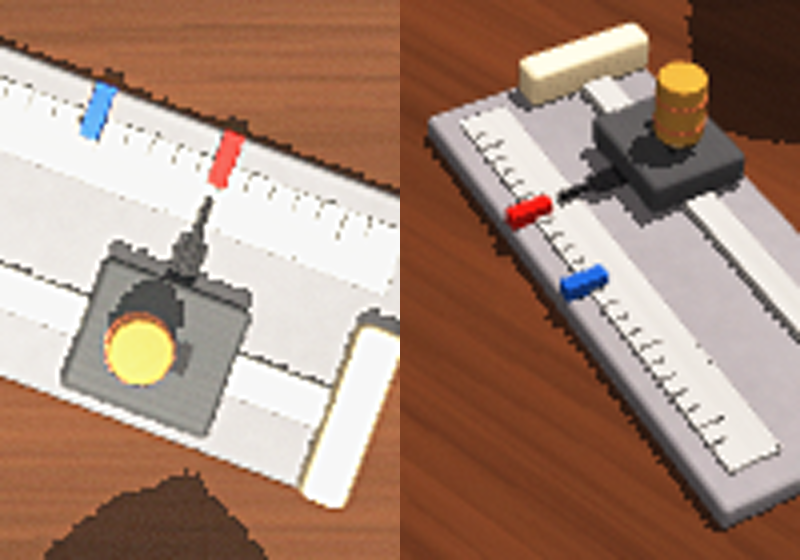

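The pointer is at the red clip, with its tip at image (302.2,239.5). The knob top is at (284.8,278) and sits ahead in its slot. I'll check the numbers.

```bash
python3 - <<'E'
import pickle
from h import *
T=pickle.load(open("d3.pkl","rb"))["top"]
r=onz(T,(306.3,229.9),.023);p=onz(T,(302.2,239.8),.024);k=onz(T,(284.8,277.8),.078)
a,b=(p-r)[:2]@u,(k-p)[:2]@u;print(a,b)
from rig import sign_off
if abs(a)<.006 and b>.005: print(sign_off())
E
```

```text
0.0005073284579690273 0.007825745358265648
the job is handed in; nothing more can be done
None
```

The job is handed in: I drew the pointer back about 19 mm past the red clip, then left it about 0.5 mm from the clip's middle with the knob about 8 mm ahead; the gripper is clear and the arm never went near the jar.

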